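Pin the battery test jig shut and hold it

ROBOT

A 6-joint arm with a two-finger parallel gripper is mounted at the origin on the work surface. World frame = base frame: x ahead of the robot, y to its left, z up, the work surface at z = 0. Lengths are in mm, angles in rad, forces in N, time in s.
With the tool pointing down it reaches from about 275 to 850 mm from the base axis. Payload 5.2 kg.
Tool frame: the origin (TCP) lies between the finger pads; the fingertips stand manip.tcp_to_tips ahead of it and the grasp point (between the pads) is the TCP (manip.tcp_to_tips is the distance from the TCP to the fingertips, in mm); z points along the fingers, y is the line along which they close (so a half turn about z gives the same grasp; the last joint's range is limited). The gripper opens to 85 mm and grips with 20 to 120 N. Pads are 22 mm wide; open, the fingers measure 114 mm over their backs; the gripper's body (76 mm by 85 mm) begins 54 mm behind the grasp point. The pads swing forward as they close: fully open they stand 13 mm farther back than shut.
Start: joints at [-1.382, 0.259, 1.535, -0, 1.348, -0.203], TCP at [210.04, -508.319, 250.31] pointing down, gripper open.
Joint ranges: [-3.14, 3.14], [-0.91, 2.08], [0.19, 2.58], [-1.22, 4.36], [0.22, 2.71], [-3.12, 3.12]. Speed limits (rad/s): [2.57, 2.57, 3.14, 3.14, 3.14, 3.14].

INTERFACE

Orientations are given as [roll, pitch, yaw] about the fixed x, y, z axes, in that order (R = Rz(yaw) Ry(pitch) Rx(roll)).
In Python, from bench import state, cams, manip gives the robot as it stands. The module is installed in compiled form; this text tells all that it offers.
- The arm moves only by the tool servo_tool, never from a script. Its arguments are lists of equal length, an entry for each row: "slide": the shift along the tool's x, y, z scaled (see below), a list of three; "delta_rot": the turn, a rotation vector about the tool's x, y, z scaled (see below), a list of three; "grip": the opening, from 0 (shut) to 1 (fully open). In form: {"slide": [[tx, ty, tz], ...], "delta_rot": [[wx, wy, wz], ...], "grip": [grip, ...]}. A call has 1 to 12 rows; each row shifts and turns the commanded pose from where the row before left it, along the tool's axes as they then stand; what a row does not reach is not made up. The controller multiplies each number of a shift by 0.03 m and each number of a turn by 0.12 rad. A row lasts 1/12 s, in which the tool goes at most 41.7 mm and 7.16 degrees, less where a joint would pass 70% of its speed; a pose out of reach is approached as far as the arm can. A call with a number of a shift or a turn outside -1 to 1 is refused whole. A call with a gripper value outside its range is refused whole. The fingers move at their own pace and stop on an object; the grip force is fixed at half the most. Time passes only in rows, so rows that do not move let the fingers close. It gives the time, the measured TCP pose, the force, the opening and the grip force at its end, in the units of the state.
- state(): the state, without advancing time (a new reading comes with each control period).
- cams.grab_frame(name): name is "scene" or "top"; returns the picture (420x560x3 uint8, red, green, blue); there is no depth.
- cams.camera_info(name): a dict with "camera_matrix" (3x3 intrinsics, pixels), "rvec" (rotation vector, rad) and "tvec" (3), from world to camera coordinates, as OpenCV has them. Camera axes: x right, y down, z forward; pixel columns grow to the right and rows downward; lengths in mm; the calibration is good to about 2 mm. A picture is of the moment at which its call begins. camera_info takes no time and is no camera call.
- manip.finish_job(): hands the job in; it is judged then, once.
The state is a dict: "t": time; "qpos": joint angles; "dq": joint speeds; "joint_torque": joint torques, N m; "eef_pos": TCP position; "orientation": TCP orientation; "ft_force": force on the tool from outside, world axes, zero at the start; "torque": the same for the moment, N m; "gripper_width": finger opening in mm; "gripper_force": force on a finger pad.
Only numpy, scipy, OpenCV 4.12 (cv2) and the standard library are available. Lean on these libraries where they do the work, as an engineer would, in place of code of your own. Each camera call takes 0.05 s, during which the arm holds its last target. There are 200 camera calls.

TASK

Close the open hinged lid of the battery test jig, then take the steel locating pin out of its stand and push it straight down through the hole in the lid's tongue into the hole in the jig below, until its collar seats on the lid. The pack's sprung nest lifts the lid, so finish while still holding the pin and pushing down on it firmly (about 15 N), the lid pressed fully shut and nothing but the pin touching the jig. Leave the tape roll, the screwdriver and the spare pack where they are.

Things in the scene. Friction and masses are not known exactly. Their poses are not given: they have to be found in the camera images.
- jig: Fixed aluminium test jig, 140 (x) x 180 (y) x 60 mm tall, open on top, a black pack lying in its nest. Origin: centre of the underside of this part. Its x axis points from the front block towards the hinge, z up. The front block (own x -114 to -70 mm, 50 mm wide, 60 mm tall, centred on y = 0) has the lower hole. It stays put.
- lid (a joint): Lid's hinge angle, rad: 0 fully shut (hard stop), grows as it opens up and away (stop at 1.7). It stays where it is left (friction 0.27 N m: about 5 N near the free edge closes it), but over the last 0.05 rad a bar under the lid presses the pack against its springs: laid down unpressed it sits 0.03 to 0.05 open (5 to 8 mm at the tongue); 6 to 10 N on the tongue shuts it; let go, it springs back.
- lid_hinge (a point): Middle of the hinge axis, at jig x = +70, y = 0, z = 60.5 mm; axis along the jig's y, in the plane of the lid's underside. Lid: grey plate 10 mm thick, 176 mm wide, reaching 140 mm from the axis, then a tongue 50 mm wide from 140 to 184 mm. The point's axes turn with the lid (the jig's axes when shut; the lid extends to its own -x).
- lid_hole (a point): Centre of the hole in the lid's tongue, at the lid's upper (outer) face, 162 mm from the hinge axis. Round through hole 15 mm in diameter, 10 mm deep. With the lid shut it lies straight above the jig's hole.
- jig_hole (a point): Centre of the mouth of the jig's hole, on top of the front block, 60 mm above the table, at jig x = -92 mm, y = 0. Round hole 15 mm in diameter, 50 mm deep, vertical.
- pin: Loose steel pin, about 120 g, upright in the stand. Origin: centre of the underside of its collar (28 mm diameter, z 0 to 6 mm). Above it a round dark grip, 20 mm diameter, z 6 to 50 mm. Below it a shank of 12 mm diameter to z = -36 mm, then a tapered nose to the tip at z = -44 mm (6 mm diameter). z points up along the pin.
- pin_tip (a point): Tip of the pin's tapered nose, 44 mm below the underside of the collar.
- stand: Fixed black stand block 60 x 60 x 55 mm tall on a flat 80 x 80 x 6 mm foot; origin: centre of its underside. A vertical hole 15 mm in diameter, 50 mm deep in the middle of its top holds the pin, whose collar rests on the block's top. It stands to the left or the right of the jig.
- tape_roll: Bystander: tape roll lying flat, 90 mm outer diameter, 24 mm high; origin: centre of its underside.
- spare_pack: Bystander: battery pack in a white sleeve with black top, 66 x 150 x 95 mm, 2 kg; origin: centre of its underside.
- screwdriver: Bystander: screwdriver lying on the table, about 0.2 m long, along its own x.
- pack: Flat black battery pack, 105 x 145 x 19 mm, 350 g, lying in the jig's nest on a sprung floor, 1.5 mm play all round, its top 6 mm below the jig's rim; it sinks about 4 mm as the lid is pressed shut. Origin: centre of its underside. It stays there.
Things that resemble listed ones, but are neither listed nor needed, are in the scene too. What is meant by the pin is not green, and is the larger of those in its own colour.

How it is judged (in metres and radians):
On the way, in this order (a step that is already met when the one before it is completed fails the run):
1. the lid is laid down (below 0.08 rad) while the pin is still in its stand (value of joint lid below 0.08 rad and horizontal distance between pin and stand below 0.02 m), for 0.2 s.
2. the pin stands through the lid's hole in the jig's hole, its tip over 15 mm below the mouth, the lid down (value of joint lid below 0.08 rad and z of pin_tip in the frame of jig_hole below -0.015 m and horizontal distance between pin_tip and jig_hole below 0.005 m), for 0.1 s.
At the end, for the whole second after the job is handed in: In the last second: lid below 0.008 rad; pin through both holes (tip over 30 mm below the jig hole's mouth, within 5 mm of its axis, tilt under 0.12 rad); gripper on the pin with over 3 N, pin still and pressing the jig with over 4 N; arm and fingers not touching the jig (value of joint lid below 0.008 rad and z of pin_tip in the frame of jig_hole below -0.03 m and horizontal distance between pin_tip and jig_hole below 0.005 m and angle between the z axis of pin and the z axis of jig, either way round below 0.12 rad and contact force between pin and jig above 4 N and contact force between the fingers and pin above 3 N and contact force between each of the arm, the fingers and jig below 1 N and linear speed of pin below 0.02 m/s); the arm keeps its last pose, push and grip.
It fails at once if the tape roll, the screwdriver or the spare pack is moved more than 25 mm (distance of any of tape_roll, spare_pack, screwdriver from where it was at the start of the episode above 0.025 m).
It also fails if it takes over 51 s, if anything falls off the work surface, if the arm or the gripper's body presses on something with over 40 N, if the wrist force passes 120 N, or if a joint passes its speed limit or range.

## Working session

There is one attempt and no reset: what is moved stays moved. The work goes in short steps, Python scripts to look and compute and a tool call to move; the robot and the scene stay as the last step left them, time stands still between calls to the robot, and variables do not carry over. Pictures are saved under pics/ and viewed, at most 10 in all, crops included, and the job is handed in when it is done.

Besides the shell and the picture viewer there is one more tool, called after "Request:" as name(argument=value, ...), one argument or row to a line, values as JSON. servo_tool: Moves the arm, as the interface text tells. Its arguments: {"type":"object","properties":{"slide":{"type":"array","items":{"type":"array","items":{"type":"number","minimum":-1,"maximum":1}}},"delta_rot":{"type":"array","items":{"type":"array","items":{"type":"number","minimum":-1,"maximum":1}}},"grip":{"type":"array","items":{"type":"number"}}},"required":["slide","delta_rot","grip"]}

```bash
mkdir -p pics
python3 - <<'E'
from bench import state,cams,manip
import cv2
print(manip.tcp_to_tips); s=state(); print(s)
for n in("scene","top"):
    im=cams.grab_frame(n); cv2.imwrite(f"pics/{n}0.png",im[:,:,::-1]); print(n,cams.camera_info(n))
E
```

```text
19.0
{'t': 0.0, 'qpos': array([-1.38182115e+00,  2.59338900e-01,  1.53607631e+00, -6.82734944e-06,
        1.34802570e+00, -2.02806047e-01]), 'dq': array([ 0.00026941, -0.00120211,  0.00029653,  0.00201293,  0.0010008 ,
       -0.00040378]), 'joint_torque': array([ 6.87627871e-04, -4.46029437e+01, -2.90569013e+01, -1.37739522e-05,
        1.17313999e-02, -7.82927174e-06]), 'eef_pos': array([ 209.93029484, -507.8198907 ,  249.47960316]), 'orientation': array([-3.13978094e+00, -3.65753592e-04,  3.91782409e-01]), 'ft_force': array([ 0.31764073, -0.34467707, -1.01784854]), 'torque': array([ 0.00508597, -0.00902244,  0.06453809]), 'gripper_force': 0.0, 'gripper_width': 85.31420746261126}
scene {'camera_matrix': array([[477.06972261,   0.        , 287.33119875],
       [  0.        , 477.06972261, 207.23850592],
       [  0.        ,   0.        ,   1.        ]]), 'rvec': array([ 1.61682068,  2.13562793, -0.71138447]), 'tvec': array([ 157.78149163, -373.46804472, 1383.70001666])}
top {'camera_matrix': array([[402.89000137,   0.        , 276.84017638],
       [  0.        , 402.89000137, 204.69605403],
       [  0.        ,   0.        ,   1.        ]]), 'rvec': array([ 2.2310126 , -2.17137578,  0.04828049]), 'tvec': array([   3.7682337 ,  555.5408667 , 1018.69287456])}
```

View pics/scene0.png

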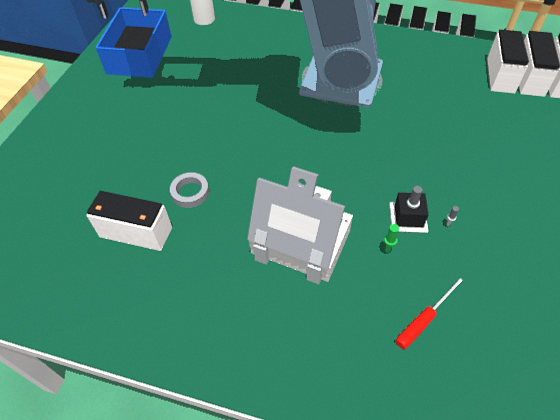

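View pics/top0.png

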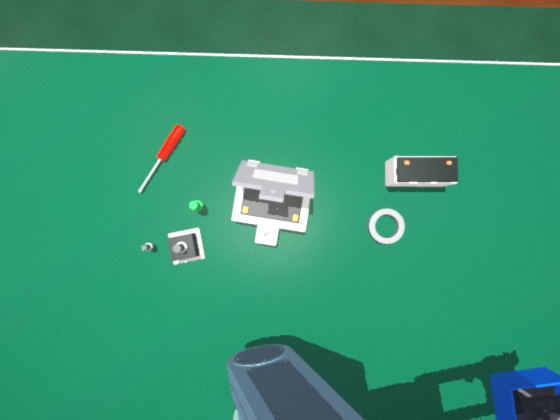

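Scene view, from the far side: the jig with its lid wide open has its tongue hole at about (303,181). Candidates for the pin:
- Grey pin in the black stand: scene (416,195), top (181,247).
- Small loose grey pin: scene (452,215), top (147,247).
- Green pin: scene (391,238), top (195,206).

The grey one in the stand fits: it isn't green, and it's the larger of the two greys. I'll confirm that in a crop.

```bash
cat > h.py <<'E'
import numpy as np,cv2
from bench import state,cams,manip
def P(n):
    c=cams.camera_info(n); K=np.array(c["camera_matrix"]);R=cv2.Rodrigues(np.array(c["rvec"]))[0];t=np.array(c["tvec"]).reshape(3); return K,R,t
def ray(n,u,v):
    K,R,t=P(n); d=R.T@np.linalg.solve(K,[u,v,1.]); return -R.T@t,d/np.linalg.norm(d)
def onz(n,u,v,z):
    o,d=ray(n,u,v); return o+d*(z-o[2])/d[2]
def tri(a,b):
    (o1,d1),(o2,d2)=ray("scene",*a),ray("top",*b)
    s=np.linalg.lstsq(np.c_[d1,-d2],o2-o1,rcond=None)[0]; p,q=o1+s[0]*d1,o2+s[1]*d2
    return (p+q)/2,np.linalg.norm(p-q)
def proj(n,p):
    K,R,t=P(n); q=K@(R@np.asarray(p,float)+t); return q[:2]/q[2]
E
python3 - <<'E'
import cv2,numpy as np
t=cv2.imread("pics/top0.png");s=cv2.imread("pics/scene0.png")
a=cv2.resize(t[190:275,135:315],None,fx=4.4,fy=4.4,interpolation=cv2.INTER_CUBIC)[:, :792]
b=cv2.resize(s[180:260,375:475],(495-200,220),interpolation=cv2.INTER_CUBIC)
c=cv2.resize(s[160:280,240:360],(220,220),interpolation=cv2.INTER_CUBIC)
o=np.zeros((600,792,3),np.uint8);o[:374,:792]=a[:374];o[378:598,:295]=b;o[378:598,300:520]=c
cv2.imwrite("pics/crop1.png",o)
E
```

```text
(no output)
```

View pics/crop1.png

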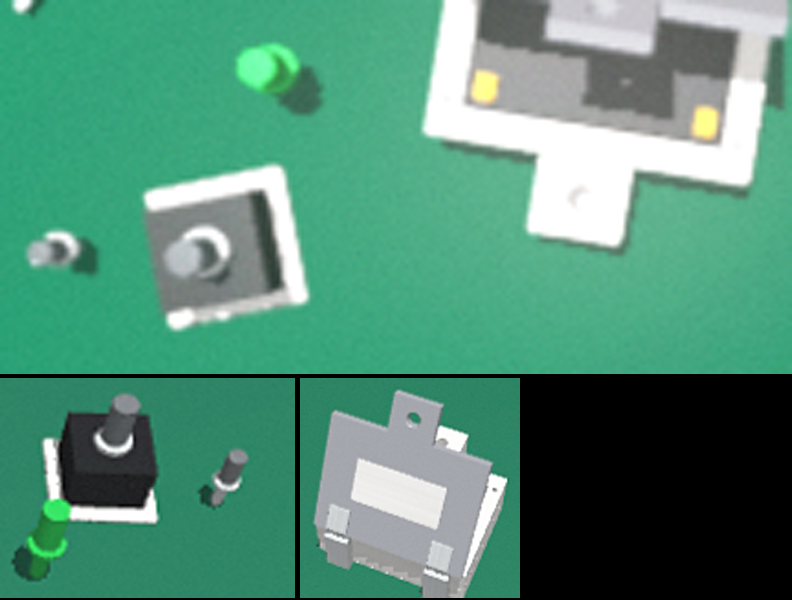

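The crop confirms it: the grey pin in the black stand is clearly larger than the loose grey one beside it at top (147,247). Its grip top is at top (177,248) and scene (417,189). The jig's hole is at top (267,235), and the lid stands open. Next I'll take sub-pixel measurements.

Run:
```python
from h import *
t=cv2.imread("pics/top0.png");s=cv2.imread("pics/scene0.png")
print("griptop",tri((417.4,189.1),(177,248.4)),"collar",tri((414,202.5),(181.6,246.8)))
# jig white parts in top: bright mask
g=cv2.cvtColor(t,cv2.COLOR_BGR2GRAY);hs=cv2.cvtColor(t,cv2.COLOR_BGR2HSV)
m=((hs[...,1]<60)&(g>120)).astype(np.uint8)
blk=m.copy();blk[:,:252]=0;blk[:,285:]=0;blk[:229]=0;blk[250:]=0
c=max(cv2.findContours(blk,cv2.RETR_EXTERNAL,cv2.CHAIN_APPROX_NONE)[0],key=cv2.contourArea)
print("block",cv2.minAreaRect(c),cv2.boxPoints(cv2.minAreaRect(c)).tolist())
# stand foot
f=((hs[...,1]<80)).astype(np.uint8);f[:,:165]=0;f[:,210:]=0;f[:225]=0;f[270:]=0
c=max(cv2.findContours(f,cv2.RETR_EXTERNAL,cv2.CHAIN_APPROX_NONE)[0],key=cv2.contourArea)
r=cv2.minAreaRect(c);print("foot",r,[onz("top",*p,6)[:2].round(1).tolist() for p in cv2.boxPoints(r)],onz("top",*r[0],6))
# hole: dark centroid around
w=g[228:242,260:275].astype(float);print(w.astype(int))
h=onz("top",266.8,234.8,60);print("hole",h,"scene px",proj("scene",h))
A=onz("top",231.6,220.2,60);B=onz("top",305.5,232,60);print("front corners",A,B,np.linalg.norm(A-B),np.degrees(np.arctan2((A-B)[1],(A-B)[0])))
# scene: tongue hole / hole on block
for k in((303,181),): print("tongue",k)
```

```text
griptop (array([443.7758451 , 247.88468756, 104.95140842]), np.float64(1.5594355741650845)) collar (array([444.4082248 , 249.02477248,  59.13587335]), np.float64(3.6458825906262424))
block ((269.5, 237.5), (17.0, 29.0), 90.0) [[255.0, 229.0], [284.0, 229.0], [284.0, 246.0], [255.0, 246.0]]
foot ((185.61538696289062, 245.57693481445312), (32.359161376953125, 33.535858154296875), 78.69007110595703) [[475.2, 300.7], [494.3, 217.1], [413.8, 198.1], [394.9, 281.4]] [444.47987256 249.30246441   6.        ]
[[255 255 255 255 255 255 255 255 255 255 255 255 255 255 255]
 [255 255 255 255 255 255 255 255 255 255 255 255 255 255 255]
 [255 255 255 255 255 255 255 255 255 255 255 255 255 255 255]
 [255 255 255 255 255 255 255 255 255 255 255 255 255 255 255]
 [255 255 255 255 255 251 241 240 252 255 255 255 255 255 255]
 [255 255 255 255 249 229 226 236 245 254 255 255 255 255 255]
 [255 255 255 255 236 226 240 255 255 255 255 255 255 255 255]
 [255 255 255 254 234 231 255 255 255 255 255 255 255 255 255]
 [255 255 255 255 251 236 255 255 255 255 255 255 255 255 255]
 [255 255 255 255 255 252 252 254 255 255 255 255 255 255 255]
 [255 255 255 255 255 255 255 255 255 255 255 255 255 255 255]
 [255 255 255 255 255 255 255 255 255 255 255 255 255 255 255]
 [255 255 255 255 255 255 255 255 255 255 255 255 255 255 255]
 [255 255 255 255 255 255 255 255 255 255 255 255 255 255 255]]
hole [479.38672998  41.29375444  60.        ] scene px [316.77535451 194.46328086]
front corners [512.49747247 127.86666848  60.        ] [488.70820275 -52.53534209  60.        ] 181.9637732403042 82.48785789575354
tongue (303, 181)
```

Run:
```python
from h import *
t=cv2.imread("pics/top0.png");s=cv2.imread("pics/scene0.png")
# scene tongue hole: greenish pixels inside grey tongue
w=s[172:192,294:312]; hs=cv2.cvtColor(w,cv2.COLOR_BGR2HSV); m=(hs[...,1]>60).astype(np.uint8)
n,l,st,c=cv2.connectedComponentsWithStats(m); print([(st[i].tolist(),(c[i]+[294,172]).round(1).tolist()) for i in range(1,n)])
g=cv2.cvtColor(s,cv2.COLOR_BGR2GRAY)[172:190,294:312]; print(g)
g=cv2.cvtColor(t,cv2.COLOR_BGR2GRAY)[184:204,258:290]; print(g)
print(tri((303.2,182),(272.5,191.8)))
h=np.array([479.2,41,0]);x=np.array([.9914,-.131,0]);H=h+162*x+[0,0,60.5]
for th in np.arange(.9,1.7,.1):
    e=-np.cos(th)*x+np.sin(th)*np.array([0,0,1]);nrm=np.sin(th)*x+np.cos(th)*np.array([0,0,1]);p=H+162*e+10*nrm;q=H+184*e+10*nrm
    print(round(th,2),p.round(),proj("scene",p).round(1),proj("top",p).round(1),"end",q.round(),proj("top",q).round(1))
```

```text
[([6, 7, 6, 6, 27], [302.5, 181.5])]
[[166 168 166 165 166 166 166 166 167 171 173 177 181 181 184 183 166 155]
 [166 167 167 165 166 166 167 167 168 165 166 168 167 169 174 181 181 185]
 [169 168 167 167 166 167 164 168 166 168 167 167 166 167 166 169 170 176]
 [164 166 167 166 165 168 167 168 166 164 166 166 167 166 167 166 166 165]
 [168 166 167 166 167 167 167 165 168 167 167 167 165 166 167 166 166 166]
 [165 166 166 166 167 169 169 168 168 168 167 166 167 166 165 169 165 166]
 [167 167 165 167 167 161 156 155 157 159 170 166 166 167 167 167 166 166]
 [167 165 168 167 160 126  99  96 101 121 157 169 166 167 167 168 166 168]
 [169 167 169 166 141  95 100 101 101  96 112 166 170 170 166 168 166 167]
 [166 166 167 163 136 108 100 103 104 103 104 135 166 166 166 166 168 166]
 [166 167 166 167 151 142 119  99 100  99  99 113 154 169 165 167 166 166]
 [168 168 168 169 171 163 166 116 105  99 100 113 159 168 168 169 168 165]
 [167 166 166 171 195 174 177 164 139 127 118 133 161 167 166 166 169 167]
 [167 168 167 168 187 200 196 186 184 179 153 161 167 167 166 168 168 166]
 [166 167 166
[... 3002 characters left out ...]
p.float64(3.63655002055375))
0.9 [548.  32. 194.] [306.2 177.6] [270.7 204.5] end [534.  34. 211.] [269.6 210.7]
1.0 [561.  30. 202.] [303.5 179.9] [271.7 197.8] end [550.  32. 221.] [270.7 203. ]
1.1 [576.  28. 209.] [300.6 183. ] [272.8 190.7] end [566.  30. 229.] [272.  194.8]
1.2 [591.  26. 215.] [297.4 186.9] [274.  183.2] end [583.  27. 236.] [273.3 186.1]
1.3 [606.  24. 219.] [294.1 191.7] [275.2 175.4] end [601.  25. 240.] [274.7 177.1]
1.4 [622.  22. 222.] [290.6 197.4] [276.4 167.6] end [619.  23. 244.] [276.1 168. ]
1.5 [638.  20. 223.] [286.9 203.8] [277.7 159.7] end [637.  20. 245.] [277.6 158.8]
1.6 [654.  18. 222.] [283.2 210.8] [278.9 152. ] end [655.  18. 244.] [279.  149.8]
```

Lid angle is about 1.07 rad (tongue end around z=227). The jig's hole is near (479,41) with yaw about -0.13. I'll turn the tool to the jig's yaw, rise, and go over to behind the lid with the fingers shut.

Request:
servo_tool(
  slide=[
    [0, 0, -0.35],
    [0, 0, -0.35],
    [0, 0, -0.35],
    [0, 0, -0.35],
    [0, 0, -0.35],
    [0.6, -0.96, 0],
    [0.6, -0.96, 0],
    [0.6, -0.96, 0],
    [0.6, -0.96, 0],
    [0.6, -0.96, 0],
    [0.6, -0.96, 0],
    [0.6, -0.96, 0],
  ],
  delta_rot=[
    [0, 0, 0.9],
    [0, 0, 0.9],
    [0, 0, 0.9],
    [0, 0, 0.9],
    [0, 0, 0.75],
    [0, 0, 0],
    [0, 0, 0],
    [0, 0, 0],
    [0, 0, 0],
    [0, 0, 0],
    [0, 0, 0],
    [0, 0, 0],
  ],
  grip=[0, 0, 0, 0, 0, 0, 0, 0, 0, 0, 0, 0],
)

```text
t: 1.1
eef_pos: [361.7, -323.2, 302.5]
orientation: [-3.141, 0.0, -0.131]
ft_force: [0.8, -0.6, 0.6]
gripper_width: -0.2
gripper_force: 0.0
```

Request:
servo_tool(
  slide=[
    [0.64, -1, 0],
    [0.64, -1, 0],
    [0.64, -1, 0],
    [0.64, -1, 0],
    [0.64, -1, 0],
    [0.64, -1, 0],
    [0.64, -1, 0],
    [0.64, -1, 0],
    [0.64, -1, 0],
    [0.64, -1, 0],
    [0.64, -1, 0],
    [0.64, -0.55, 0],
  ],
  delta_rot=[
    [0, 0, 0],
    [0, 0, 0],
    [0, 0, 0],
    [0, 0, 0],
    [0, 0, 0],
    [0, 0, 0],
    [0, 0, 0],
    [0, 0, 0],
    [0, 0, 0],
    [0, 0, 0],
    [0, 0, 0],
    [0, 0, 0],
  ],
  grip=[0, 0, 0, 0, 0, 0, 0, 0, 0, 0, 0, 0],
)

```text
t: 2.1
eef_pos: [635.3, -7.5, 302.2]
orientation: [-3.14, 0.001, -0.128]
ft_force: [0.3, -0.8, 0.4]
gripper_width: 0.3
gripper_force: 0.0
```

Request:
servo_tool(
  slide=[
    [0, -0.31, 0.96],
    [0, -0.31, 0.96],
    [0, -0.31, 0.96],
    [-0.85, 0, 0],
    [-0.85, 0, 0],
    [-0.37, 0, 0.21],
    [-0.37, 0, 0.22],
    [-0.38, 0, 0.32],
    [-0.38, 0, 0.33],
    [-0.31, 0, 0.39],
    [-0.31, 0, 0.39],
  ],
  delta_rot=[
    [0, 0, 0],
    [0, 0, 0],
    [0, 0, 0],
    [0, 0, 0],
    [0, 0, 0],
    [0, 0, 0],
    [0, 0, 0],
    [0, 0, 0],
    [0, 0, 0],
    [0, 0, 0],
    [0, 0, 0],
  ],
  grip=[0, 0, 0, 0, 0, 0, 0, 0, 0, 0, 0],
)

```text
t: 3.02
eef_pos: [524.2, 31.5, 160.2]
orientation: [-3.142, -0.001, -0.13]
ft_force: [1.3, 0.3, -0.0]
gripper_width: 0.3
gripper_force: 0.5
```

Request:
servo_tool(
  slide=[
    [-0.23, 0, 0.45],
    [-0.23, 0, 0.45],
    [-0.13, 0, 0.48],
    [-0.13, 0, 0.48],
    [-0.03, 0, 0.2],
    [-0.03, 0, 0.2],
    [0, 0, 0],
  ],
  delta_rot=[
    [0, 0, 0],
    [0, 0, 0],
    [0, 0, 0],
    [0, 0, 0],
    [0, 0, 0],
    [0, 0, 0],
    [0, 0, 0],
  ],
  grip=[0, 0, 0, 0, 0, 0, 0],
)

```text
t: 3.6
eef_pos: [500.6, 34.6, 92.1]
orientation: [-3.142, 0.002, -0.13]
ft_force: [-2.1, -0.3, 1.7]
gripper_width: 0.1
gripper_force: 1.0
```

Run:
```python
from h import *
for n in("scene","top"): cv2.imwrite(f"pics/{n}1.png",cams.grab_frame(n)[:,:,::-1])
a=cv2.imread("pics/scene1.png")[130:300,220:440];b=cv2.imread("pics/top1.png")[140:280,140:330]
o=np.zeros((600,800,3),np.uint8)
a=cv2.resize(a,(397,306));b=cv2.resize(b,(397,292));o[:306,:397]=a;o[:292,400:797]=b;cv2.imwrite("pics/crop2.png",o[:310])
print(state()["ft_force"])
```

```text
[-0.04282123  0.10207258  0.65973522]
```

View pics/crop2.png

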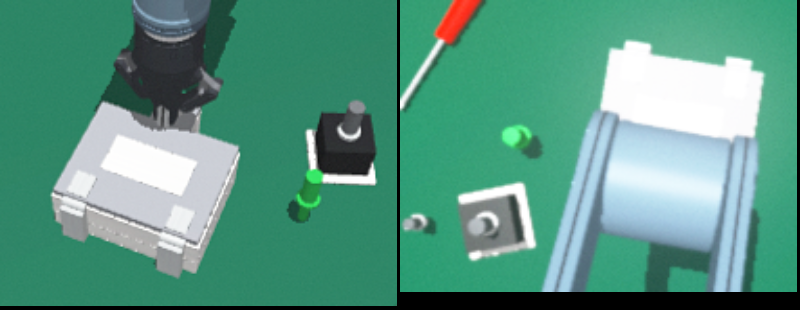

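The lid is down: the scene view shows it flat, with the fingers on its tongue. I'll lift off, open, hover above the pin, and measure the lid hole again.

Request:
servo_tool(
  slide=[
    [0, 0, -0.9],
    [0, 0, -0.9],
    [0, 0, -0.9],
    [0, 0, -0.9],
    [-0.4, -0.97, 0],
    [-0.4, -0.97, 0],
    [-0.4, -0.97, 0],
    [-0.4, -0.97, 0],
    [-0.4, -0.97, 0],
    [-0.4, -0.97, 0],
    [-0.4, -0.97, 0],
    [0, 0, 0],
  ],
  delta_rot=[
    [0, 0, 0],
    [0, 0, 0],
    [0, 0, 0],
    [0, 0, 0],
    [0, 0, 0],
    [0, 0, 0],
    [0, 0, 0],
    [0, 0, 0],
    [0, 0, 0],
    [0, 0, 0],
    [0, 0, 0],
    [0, 0, 0],
  ],
  grip=[0, 0, 0, 0, 1, 1, 1, 1, 1, 1, 1, 1],
)

```text
t: 4.7
eef_pos: [443.5, 252.0, 201.8]
orientation: [-3.138, -0.001, -0.126]
ft_force: [0.1, -0.1, 0.3]
gripper_width: 85.9
gripper_force: 0.0
```

Run:
```python
from h import *
for n in("scene","top"): cv2.imwrite(f"pics/{n}2.png",cams.grab_frame(n)[:,:,::-1])
a=cv2.imread("pics/scene2.png")[150:240,270:430];b=cv2.imread("pics/top2.png")[190:280,160:320]
o=np.zeros((600,800,3),np.uint8)
a=cv2.resize(a,(533,300),interpolation=cv2.INTER_CUBIC);b=cv2.resize(b,(533,300),interpolation=cv2.INTER_CUBIC);o[:300,:533]=a;o[300:,:533]=b;cv2.imwrite("pics/crop3.png",o[:,:540])
```

```text
(no output)
```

View pics/crop3.png

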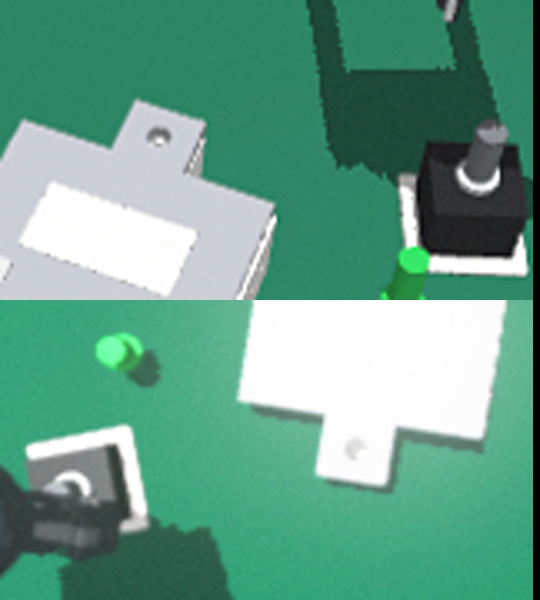

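Run:
```python
from h import *
S=cv2.imread("pics/scene2.png");T=cv2.imread("pics/top2.png")
g=cv2.cvtColor(S,cv2.COLOR_BGR2GRAY);print(g[184:198,309:326])
gt=cv2.cvtColor(T,cv2.COLOR_BGR2GRAY);print(gt[228:242,259:276]); print(T[228:242,259:276,0])
print("tcp",proj("top",[443.5,252,202]),proj("scene",[443.5,252,202]))
a,b=(317.0,190.6),(266.6,234.6)
print(tri(a,b))
for z in(60,70.5,77): print(z,onz("scene",*a,z).round(1),onz("top",*b,z).round(1))
# tongue corners top: saturated mask
hs=cv2.cvtColor(T,cv2.COLOR_BGR2HSV); m=((hs[...,1]<60)&(gt>150)).astype(np.uint8)*255
m[:232]=0;m[:,:245]=0;m[:,290:]=0
c=max(cv2.findContours(m,cv2.RETR_EXTERNAL,cv2.CHAIN_APPROX_NONE)[0],key=cv2.contourArea)
# pin
r=S[184:210,405:428];print(cv2.cvtColor(r,cv2.COLOR_BGR2GRAY))
```

```text
[[214 207 208 208 207 204 208 209 207 207 211 210 212 209 187 153 155]
 [210 208 207 206 207 206 207 207 206 207 206 206 208 209 210 213 211]
 [208 207 206 207 206 207 208 210 207 209 209 207 208 209 208 208 209]
 [207 207 205 206 207 208 206 198 198 202 202 207 209 206 207 207 207]
 [206 206 207 207 207 203 181 145 147 163 163 193 209 209 206 209 208]
 [207 206 206 209 206 183 123 113 102 108 103 144 199 209 209 207 206]
 [207 208 206 208 203 149 118 127 128 124 108 111 177 209 207 205 206]
 [206 207 209 207 200 141 140 167 205 205 140 113 177 211 208 205 208]
 [207 207 208 208 205 178 178 187 250 254 191 160 204 208 206 206 207]
 [204 207 208 208 207 211 224 188 162 181 212 192 210 207 207 207 208]
 [208 209 207 207 208 209 209 208 208 209 209 207 206 208 206 206 208]
 [205 206 207 207 206 208 207 207 207 207 207 208 206 206 208 208 210]
 [205 207 205 208 206 206 207 208 207 208 207 206 208 208 206 208 207]
 [206 207 209 208 208 207 207 207 208 206 206 208 208 206 208 207 208]]
[[253 253 253 253 253 253 253 253 253 253 253 253 253 253 253 253 253]
 [253 253 253 253 253 253 253 253 
[... 3984 characters left out ...]
 49  49  45  62  99]
 [ 46  59 146 251 248 163  82  75  81  82  83  83 141 240 244  47  46  51
   45  49  47  49  53]
 [ 45  48  96 197 244 248 167 126 108 110 116 164 218 252 190  36  45  49
   48  48  47  53  57]
 [ 47  47  62 132 185 240 247 227 203 206 216 254 250 236 131  41  47  49
   47  50  50  49  56]
 [ 49  48  51  87 122 139 221 235 241 245 242 240 220 117  51  45  48  50
   49  50  47  48  54]
 [ 49  49  44  47  65 108 135 135 150 183 166 132 100  53  44  47  48  49
   50  49  47  49  55]
 [ 47  51  49  45  44  44  65  87 112 113  83  73  43  45  48  50  47  50
   52  49  49  50  54]
 [ 46  53  50  49  47  47  43  47  41  44  43  49  45  50  49  49  51  50
   49  50  49  47  51]]
```

The lid now lies shut but sprung up: its hole is at (480.4,41.6), z≈75 (scene (317,190), top (266,234.5)), which is about 0.03 rad open. The pin is untouched in its stand. I'll go down and grasp it.

Request:
servo_tool(
  slide=[
    [0.04, 0.1, 0.95],
    [0, 0, 0.95],
    [0, 0, 0.95],
    [0, 0, 0.95],
    [0, 0, 0],
    [0, 0, 0],
    [0, 0, 0],
    [0, 0, 0],
    [0, 0, 0],
    [0, 0, 0],
    [0, 0, 0],
  ],
  delta_rot=[
    [0, 0, 0],
    [0, 0, 0],
    [0, 0, 0],
    [0, 0, 0],
    [0, 0, 0],
    [0, 0, 0],
    [0, 0, 0],
    [0, 0, 0],
    [0, 0, 0],
    [0, 0, 0],
    [0, 0, 0],
  ],
  grip=[1, 1, 1, 1, 1, 0, 0, 0, 0, 0, 0],
)

```text
t: 5.72
eef_pos: [446.9, 246.2, 88.6]
orientation: [-3.137, -0.004, -0.132]
ft_force: [0.2, 6.6, 3.2]
gripper_width: 18.7
gripper_force: 58.3
```

Request:
servo_tool(
  slide=[
    [0, 0, -0.4],
    [0, 0, -0.9],
    [0, 0, -0.9],
    [0, 0, -0.9],
    [0, 0, -0.9],
    [0, 0, 0],
    [0, 0, 0],
  ],
  delta_rot=[
    [0, 0, 0],
    [0, 0, 0],
    [0, 0, 0],
    [0, 0, 0],
    [0, 0, 0],
    [0, 0, 0],
    [0, 0, 0],
  ],
  grip=[0, 0, 0, 0, 0, 0, 0],
)

```text
t: 6.3
eef_pos: [446.3, 244.6, 208.9]
orientation: [-3.14, -0.004, -0.13]
ft_force: [0.3, -0.3, -1.4]
gripper_width: 18.5
gripper_force: 58.9
```

Run:
```python
from h import *
for n in("scene","top"): cv2.imwrite(f"pics/{n}3.png",cams.grab_frame(n)[:,:,::-1])
s=state();print(s["eef_pos"],s["orientation"],s["ft_force"],s["gripper_width"],s["gripper_force"])
p=s["eef_pos"]
u=proj("scene",p).astype(int);v=proj("top",p).astype(int);print(u,v)
a=cv2.imread("pics/scene3.png")[u[1]-30:u[1]+70,u[0]-50:u[0]+50];b=cv2.imread("pics/top3.png")[v[1]-50:v[1]+50,v[0]-50:v[0]+50]
o=np.zeros((400,804,3),np.uint8);o[:,:400]=cv2.resize(a,(400,400),interpolation=cv2.INTER_CUBIC);o[:,404:]=cv2.resize(b,(400,400),interpolation=cv2.INTER_CUBIC);cv2.imwrite("pics/crop4.png",o[:,:800])
```

```text
[444.6322696  244.04864941 206.23879986] [ 3.14112292e+00  9.60987071e-04 -1.29986927e-01] [-0.0060464   0.16146797 -0.76637537] 18.54484786307416 58.90265464782715
[425 156] [166 251]
```

View pics/crop4.png

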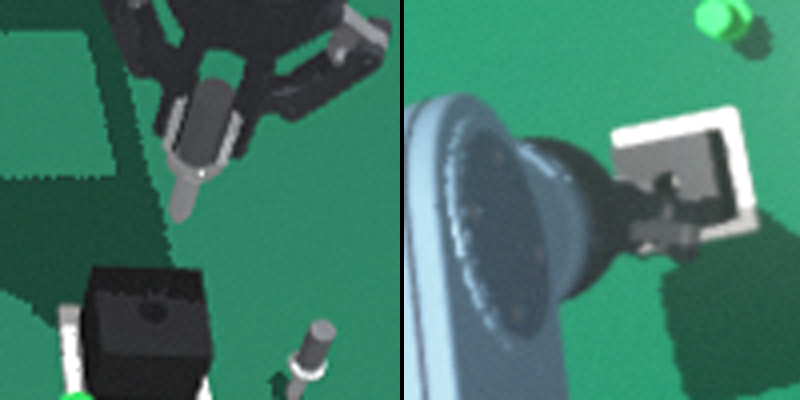

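Run:
```python
from h import *
p=np.array([444.6,244.05,206.2])
for dz in(18,-26,-32,-76): print(dz,proj("scene",p+[0,0,dz]).round(1),proj("top",p+[0,0,dz]).round(1))
g=cv2.cvtColor(cv2.imread("pics/scene3.png"),cv2.COLOR_BGR2GRAY)
print(g[164:184,412:432])
g=cv2.cvtColor(cv2.imread("pics/scene3.png"),cv2.COLOR_BGR2GRAY)
print(g[142:166,414:438])
print(state()["eef_pos"])
```

```text
18 [428. 150.] [164. 252.]
-26 [422.9 165.3] [169.8 250.5]
-32 [422.3 167.3] [170.5 250.3]
-76 [417.6 181.4] [175.6 248.9]
[[106 105 104 105 111 133 117  97  69  69  73  75  75  74  77  76  66  82
  172 165]
 [106 106 106 104 113 132 136 107  77  69  72  74  76  73  75  71  63 111
  174 161]
 [107 106 105 105 114 124 135 137 108  83  76  70  75  73  75  79  81 149
  166 159]
 [106 106 105 104 109 122 128 132 137 121 101  86  86  86  94 115 122 138
  139 132]
 [107 106 104 105 106 114 125 128 135 135 136 123 132 174 137 136 138 131
  117 100]
 [ 99 107 104 105 103 106 116 122 128 137 138 133 161 243 133 133 130 123
  108 104]
 [ 66 106 106 105 104 104 107 119 131 146 147 135 133 145 126 126 114 103
  104 103]
 [ 67 110 107 107 105 103 109 123 127 129 135 145 144 135 114 109 103 104
  104 106]
 [ 67 101 108 105 105 107 113 125 130 127 128 133 126 106 104 105 104 103
  105 106]
 [ 56  64  99 106 106 107 117 124 128 128 132 132 122 105 106 104 104 106
  107 105]
 [ 59  57  66 106 105 107 120 126 130 130 132 133 119 104 106 105 103 105
  104 102]
 [ 59  57  68 108 104 112 124 128 128 131 
[... 2489 characters left out ...]
6  75  76  77  72  61  96
  156 149 105  40  45  50]
 [ 92  85 133 149 134  38  63  73  72  73  75  75  76  76  74  70  64 142
  171 157  60  39  44  66]
 [105 117 149 140  99  49  70  72  72  71  75  75  76  77  77  64  82 174
  165 116  41  44  51  85]
 [105 120 148 138  50  68  69  72  74  73  78  77  78  77  71  62 110 174
  162  67  38  51  64  93]
 [105 111 132 137  63  89  71  73  73  73  76  77  73  77  72  70 155 171
  155  61  45  50  63  97]
 [104 105 111 133 117  97  69  69  73  75  75  74  77  76  66  82 172 165
  117  44  44  55  85 108]
 [106 104 113 132 136 107  77  69  72  74  76  73  75  71  63 111 174 161
   89  73  63  83 109 107]]
[444.6322696  244.04864941 206.23879986]
```

Run:
```python
from h import *
for q in((419.3,181),(419,181.4)): print(onz("scene",*q,130.2).round(1))
for q in((317.1,190.3),(317.1,190.8)): print(onz("scene",*q,75).round(1),tri(q,(266.3,234.4)))
```

```text
[442.6 247.2 130.2]
[443.8 246.7 130.2]
[479.5  41.4  75. ] (array([480.92221475,  41.94430468,  76.90054023]), np.float64(0.43144624357800454))
[480.8  41.8  75. ] (array([480.86108104,  41.99395992,  75.08524728]), np.float64(0.41342889290290846))
```

Request:
servo_tool(
  slide=[
    [0.3, 0.94, 0],
    [0.3, 0.94, 0],
    [0.3, 0.94, 0],
    [0.3, 0.94, 0],
    [0.3, 0.94, 0],
    [0.3, 0.94, 0],
    [0.3, 0.96, 0.2],
    [0, 0, 0.5],
    [0, 0, 0.5],
    [0, 0, 0],
    [0, 0, 0],
    [0, 0, 0],
  ],
  delta_rot=[
    [0, 0, 0],
    [0, 0, 0],
    [0, 0, 0],
    [0, 0, 0],
    [0, 0, 0],
    [0, 0, 0],
    [0, 0, 0],
    [0, 0, 0],
    [0, 0, 0],
    [0, 0, 0],
    [0, 0, 0],
    [0, 0, 0],
  ],
  grip=[0, 0, 0, 0, 0, 0, 0, 0, 0, 0, 0, 0],
)

```text
t: 7.4
eef_pos: [481.9, 40.0, 170.7]
orientation: [-3.142, 0.001, -0.13]
ft_force: [-0.6, 0.2, -0.4]
gripper_width: 18.4
gripper_force: 59.1
```

Run:
```python
from h import *
for n in("scene","top"): cv2.imwrite(f"pics/{n}4.png",cams.grab_frame(n)[:,:,::-1])
s=state();print(s["eef_pos"],s["orientation"],s["ft_force"])
p=s["eef_pos"]
for dz in(18,-32,-76): print(dz,proj("scene",p+[0,0,dz]).round(1),proj("top",p+[0,0,dz]).round(1))
print(proj("scene",[480.5,41.8,75]))
a=cv2.imread("pics/scene4.png")[130:210,280:360];b=cv2.imread("pics/top4.png")[200:280,230:310]
o=np.zeros((400,804,3),np.uint8);o[:,:400]=cv2.resize(a,(400,400),interpolation=cv2.INTER_CUBIC);o[:,404:]=cv2.resize(b,(400,400),interpolation=cv2.INTER_CUBIC);cv2.imwrite("pics/crop5.png",o[:,:800])
```

```text
[482.44313857  40.04203108 171.367538  ] [ 3.14156605e+00 -9.18529843e-04 -1.29387156e-01] [-0.5618389   0.50057299 -1.4554278 ]
18 [318.3 155.6] [266.1 235.4]
-32 [317.3 172. ] [266.6 234.6]
-76 [316.5 185.3] [267. 234.]
[317.14643008 190.6821429 ]
```

View pics/crop5.png

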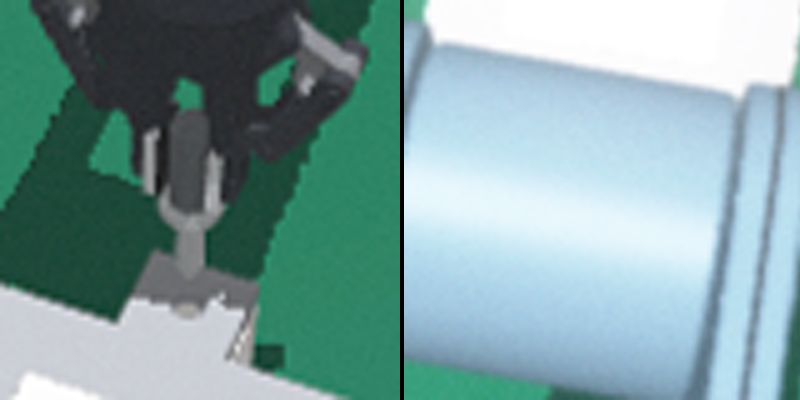

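Run:
```python
from h import *
g=cv2.cvtColor(cv2.imread("pics/scene4.png"),cv2.COLOR_BGR2GRAY)
print(g[172:197,309:330])
for q in((318,185),(318,185.5),(318.3,185.3)): print(onz("scene",*q,95.4).round(1))
print(state()["eef_pos"])
```

```text
[[ 54  55  71 121 135 138 122  99  85  95  93 103 139 149 148 100  52  55
   60  58  59]
 [ 59  58  57  94 125 135 137 135 126 143 138 135 137 133 114  66  57  58
   57  59  56]
 [ 60  60  57  62 102 124 131 133 144 155 139 132 133 120  79  57  58  59
   60  60  55]
 [ 58  58  54  56  58  92 128 134 151 149 150 128 114  79  54  54  58  58
   56  57  58]
 [ 59  59  58  57  57  58  92 129 131 137 134 121  56  55  55  60  57  59
   57  59  58]
 [ 55  58  57  56  57  60  99 127 128 130 133 124  50  58  60  58  56  56
   58  58  59]
 [ 57  57  57  57  54  66 102 131 129 130 132 125  49  56  56  57  58  59
   58  54  57]
 [ 57  61  69  59  51  66 111 130 129 129 133 123  52  59  56  58  59  58
   58  59  58]
 [ 61  85 101  81  72  76 112 130 130 128 131 125  51  56  58  61  56  61
   59  60  59]
 [ 69 105 112 113 110 100 110 128 130 133 132 127  51  58  59  55  59  56
   60  57  58]
 [ 84 112 109 110 109 111 122 127 130 131 133 132  52  59  56  57  56  57
   58  58  56]
 [105 112 109 110 108 108 118 129 128 133 129 114  81  81  68  58  63  55
   56  57  56]
 [113 109 110 110 109 108 110 11
[... 526 characters left out ...]
9 109 119 122 119 105  97 141 217 203 132 101 105
  104 108 106]
 [209 211 212 214 208 146 142 161 162 163 133 116 179 210 211 204 137 141
  142 138 102]
 [208 208 209 208 206 179 169 162 162 160 163 162 203 207 208 209 212 214
  215 204 103]
 [205 208 207 205 209 207 195 175 166 167 190 195 209 208 206 207 208 208
  210 190 105]
 [206 208 207 209 207 208 208 211 211 209 208 208 208 207 208 207 207 209
  202 138 127]
 [205 206 208 207 205 207 208 206 206 207 207 206 206 206 206 208 208 208
  192 113 165]
 [206 207 206 206 208 207 206 207 207 207 206 207 205 208 206 206 208 203
  166 165 194]]
[480.8  42.9  95.4]
[482.1  43.3  95.4]
[481.4  43.7  95.4]
[482.44313857  40.04203108 171.367538  ]
```

Scene: the pin is upright with its tip at about (317.6,185), above the hole at (317,191). Casting the rays puts it within about 1 mm. I'll nudge it and descend, watching the force.

Request:
servo_tool(
  slide=[
    [-0.02, 0.03, 0.25],
    [0, 0, 0.25],
    [0, 0, 0.2],
    [0, 0, 0.15],
    [0, 0, 0.15],
    [0, 0, 0],
  ],
  delta_rot=[
    [0, 0, 0],
    [0, 0, 0],
    [0, 0, 0],
    [0, 0, 0],
    [0, 0, 0],
    [0, 0, 0],
  ],
  grip=[0, 0, 0, 0, 0, 0],
)

```text
t: 8.0
eef_pos: [482.1, 39.3, 140.2]
orientation: [-3.141, -0.001, -0.13]
ft_force: [3.5, 2.6, -0.5]
gripper_width: 18.5
gripper_force: 59.3
```

Request:
servo_tool(
  slide=[
    [0, 0, 0.1],
    [0, 0, 0.1],
    [0, 0, 0.1],
    [0, 0, 0.1],
    [0, 0, 0],
  ],
  delta_rot=[
    [0, 0, 0],
    [0, 0, 0],
    [0, 0, 0],
    [0, 0, 0],
    [0, 0, 0],
  ],
  grip=[0, 0, 0, 0, 0],
)

```text
t: 8.42
eef_pos: [482.1, 39.5, 128.7]
orientation: [-3.14, -0.002, -0.131]
ft_force: [3.9, 5.5, -1.4]
gripper_width: 18.5
gripper_force: 59.5
```

Request:
servo_tool(
  slide=[
    [0.02, -0.04, 0],
    [0.02, -0.03, 0.1],
    [0, 0, 0.15],
    [0, 0, 0.15],
    [0, 0, 0.15],
    [0, 0, 0],
  ],
  delta_rot=[
    [0, 0, 0],
    [0, 0, 0],
    [0, 0, 0],
    [0, 0, 0],
    [0, 0, 0],
    [0, 0, 0],
  ],
  grip=[0, 0, 0, 0, 0, 0],
)

```text
t: 8.92
eef_pos: [482.3, 40.7, 111.1]
orientation: [3.142, 0.002, -0.13]
ft_force: [1.3, 0.0, -0.9]
gripper_width: 18.8
gripper_force: 59.1
```

Insertion is smooth, with almost no side force. Now I'll press it shut slowly.

Request:
servo_tool(
  slide=[
    [0, 0, 0.1],
    [0, 0, 0.1],
    [0, 0, 0.05],
    [0, 0, 0.05],
    [0, 0, 0],
    [0, 0, 0],
  ],
  delta_rot=[
    [0, 0, 0],
    [0, 0, 0],
    [0, 0, 0],
    [0, 0, 0],
    [0, 0, 0],
    [0, 0, 0],
  ],
  grip=[0, 0, 0, 0, 0, 0],
)

```text
t: 9.42
eef_pos: [482.4, 40.8, 103.8]
orientation: [3.141, 0.001, -0.13]
ft_force: [-3.5, -0.1, 6.8]
gripper_width: 18.8
gripper_force: 59.9
```

Request:
servo_tool(
  slide=[
    [0, 0, 0.04],
    [0, 0, 0.03],
    [0, 0, 0.03],
    [0, 0, 0],
    [0, 0, 0],
  ],
  delta_rot=[
    [0, 0, 0],
    [0, 0, 0],
    [0, 0, 0],
    [0, 0, 0],
    [0, 0, 0],
  ],
  grip=[0, 0, 0, 0, 0],
)

```text
t: 9.83
eef_pos: [482.7, 41.0, 103.1]
orientation: [3.142, -0.001, -0.13]
ft_force: [-9.6, 2.6, 28.3]
gripper_width: 18.5
gripper_force: 62.2
```

Request:
servo_tool(
  slide=[
    [-0.02, 0, -0.03],
    [0, 0, 0],
    [0, 0, 0],
    [0, 0, 0],
    [0, 0, 0],
    [0, 0, 0],
  ],
  delta_rot=[
    [0, 0, 0],
    [0, 0, 0],
    [0, 0, 0],
    [0, 0, 0],
    [0, 0, 0],
    [0, 0, 0],
  ],
  grip=[0, 0, 0, 0, 0, 0],
)

```text
t: 10.33
eef_pos: [482.7, 41.0, 103.3]
orientation: [-3.141, -0.002, -0.13]
ft_force: [-5.2, 2.1, 19.3]
gripper_width: 18.5
gripper_force: 60.5
```

Run:
```python
from h import *
for n in("scene",): cv2.imwrite(f"pics/{n}5.png",cams.grab_frame(n)[:,:,::-1])
s=state();print(s["eef_pos"],s["orientation"],s["ft_force"],s["torque"],s["gripper_force"])
a=cv2.imread("pics/scene5.png")[130:280,240:370]
cv2.imwrite("pics/crop6.png",cv2.resize(a,(520,600),interpolation=cv2.INTER_CUBIC))
p=s["eef_pos"]; print(proj("scene",p-[0,0,32]))
```

```text
[482.65664856  41.03808185 103.27701976] [-3.14148271e+00 -1.87367683e-03 -1.29912410e-01] [-5.20399328  2.33297689 18.09924294] [ 0.26568632  0.90482756 -0.01996446] 60.54834008216858
[316.50539271 192.40934005]
```

View pics/crop6.png

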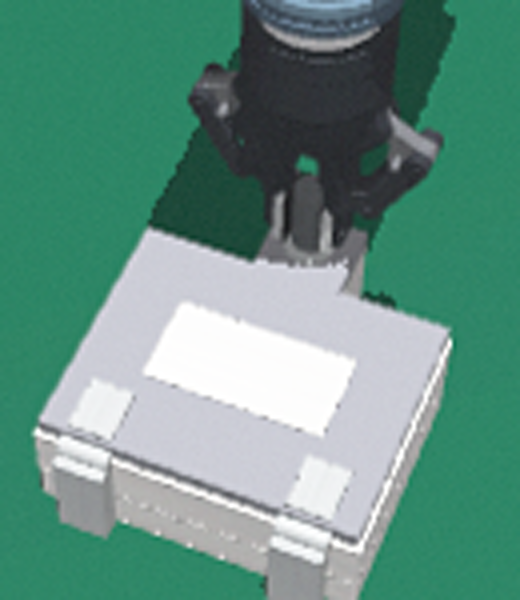

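The lid is flat and shut, and the collar is seated on the tongue with the pin upright in the fingers. About 18 N is pressing down and it is steady, so I'm handing in.

```bash
python3 -c "
from bench import manip
print(manip.finish_job())"
```

```text
the job is handed in; nothing more can be done
None
```

I closed the lid, pushed the pin through both holes until it seated, and handed the job in at about 10.4 s, still gripping the pin and pressing down with about 18 N; no verdict was returned.

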